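# Take the depth of a blind bore with a depth gauge

## Task

Take the depth gauge out of the rack and measure the blind bore in the post held by the vice: lower its rod into the bore so that the black stop lands on the post's face, and keep pushing the rod gently down through the stop until it bottoms out. Hold it lightly but firmly pressed against the bottom for a second or two without forcing it (never 30 N or more), then let go and leave the gauge standing there with the stop flat on the face, keeping the reading; leave everything else where it is.

Things in the scene. Friction and masses are not known exactly. Their poses are not given: they have to be found in the camera images.
- gauge: depth gauge, loose, 0.13 to 0.22 kg: steel rod 10 mm in diameter (last 4 mm taper to 6 mm), a square orange handle on top, 22 x 22 mm, from 116 to 152 mm above the tip, and a round black stop that slides on the rod. Starts upright in the rack's socket, tip on its bottom. Origin at the rod's lower tip; z up the rod, x and y square to the handle's sides
- gauge_tip (a point): lower tip of the rod (same as the gauge's origin)
- gauge_grip (a point): middle of the orange handle, 134 mm above the tip
- stop (a joint): how far the stop has slid up the rod, m: its underside is 0.044 + this above the rod's tip; range 0 to 0.056. Friction holds it where left; sliding it takes about 4 N, a little more when fast. It starts lower on the rod than the bore is deep, so it meets the post's face before the rod reaches the bottom
- stop_face (a point): middle of the stop's underside; the stop is 32 mm across, 14 mm tall
- rack: fixed wooden tool rack 100 x 80 mm, 45 mm tall, with a socket in the middle (13 mm wide, 36 mm deep) and two thin steel bits standing up to 30 mm above it, 35 mm from the socket towards its +x edge, at y = +25 and -25 mm. Origin on the bench under the socket
- rack_socket (a point): middle of the rack socket's mouth, 45 mm above the bench
- block: blue bench vice (fixed, about 280 mm long along its x, 120 mm at its widest) holding a pale timber post offcut, 90 x 90 mm, upright; the post's flat top face is 130 mm above the bench, its jaws end 35 mm below that face. Origin on the bench under the bore
- plug: the hard, flat-topped plug that closes the lower end of the bore in the post, hidden inside it. Origin on the bench under the bore; the height of its top is not measured (44 to 66 mm above the bench)
- bore_mouth (a point): middle of the mouth of the upright blind bore, 13 mm wide, in the centre of the post's top face. Its depth differs from start to start, 64 to 86 mm, and is not measured; its bottom is flat and hard
- tape_measure: yellow tape measure, 70 x 38 mm, 66 mm tall, standing on the bench; a bystander
- screw_jar: glass jar with red lid, 60 mm across, 75 mm tall; a bystander
- hammer: hammer lying on the bench; a bystander
- screwdriver: red-handled screwdriver lying on the bench; a bystander
- paint_tin: green paint tin, 84 mm across, 110 mm tall; a bystander
- spray_can: blue spray can, 54 mm across, 160 mm tall; a bystander
- offcut: loose timber offcut 160 x 60 x 35 mm; a bystander

How it is judged:
By the outcome, as a careful person would: the job done as asked, in the order asked, and still so for the second after the job is handed in, with the robot touching nothing.
It also fails if it takes over 64 s, if anything falls off the work surface, if the arm or the gripper's body presses on something with over 40 N, if the wrist force passes 120 N, or if a joint passes its speed limit or range.

## Robot

A 6-joint arm with a two-finger parallel gripper is mounted at the origin on the work surface. World frame = base frame: x ahead of the robot, y to its left, z up, the work surface at z = 0. Lengths are in mm, angles in rad, forces in N, time in s.
With the tool pointing down it reaches from about 325 to 900 mm from the base axis. Payload 6.1 kg.
Tool frame: the origin (TCP) lies midway between the tips of the shut fingers; the grasp point (between the pads) lies arm.grip_depth behind it (arm.grip_depth is the distance from the TCP to the grasp point, in mm); z points along the fingers, y is the line along which they close (so a half turn about z gives the same grasp; the last joint's range is limited). The gripper opens to 85 mm and grips with 20 to 120 N. Pads are 22 mm wide; open, the fingers measure 114 mm over their backs; the gripper's body (76 mm by 85 mm) begins 54 mm behind the grasp point. The pads swing forward as they close: fully open they stand 13 mm farther back than shut.
Start: joints at [-1.349, 0.22, 1.526, -0, 1.395, -0.126], TCP at [213.012, -587.573, 231.3] pointing down, gripper open.
Joint ranges: [-2.98, 2.98], [-0.91, 2.08], [0.09, 2.57], [-1.24, 4.39], [0.2, 2.65], [-2.68, 2.68]. Speed limits (rad/s): [2.57, 2.57, 3.01, 3.14, 3.14, 3.14].

## Interface

Orientations are given as a unit quaternion [w, x, y, z].
In Python, from plant import readout, viewer, arm gives the robot as it stands. The module is installed in compiled form; this text tells all that it offers.
- The arm moves only by the shell command python3 -m pendant 'ROWS' [FORCE]. ROWS is text: rows parted by semicolons, each of 7 numbers parted by spaces: the opening, from 0 (shut) to 1 (fully open), then the shift along the world's x, y, z in cm, then the turn, a rotation vector about the world's x, y, z in rad. In form: claw dx dy dz ax ay az; .... A call has 1 to 12 rows; each row shifts and turns the commanded pose from where the row before left it; what a row does not reach is not made up. A row lasts 1/10 s, in which the tool goes at most 50 mm and 8.59 degrees, less where a joint would pass 70% of its speed; a pose out of reach is approached as far as the arm can. A call is refused whole if a number of a shift passes 5 or a number of a turn 0.15, either way. A call with a gripper value outside its range is refused whole. The fingers move at their own pace and stop on an object; FORCE is the grip in N (left out, the last holds). Time passes only in rows, so rows that do not move let the fingers close. It gives the time, the measured TCP pose, the force, the opening and the grip force at its end, in the units of the state.
- readout.state(): the state, without advancing time (a new reading comes with each control period).
- viewer.snapshot(name): name is "scene" or "top" or "wrist"; returns a dict with "img" (384x512x3 uint8, red, green, blue), "fx", "fy", "cx", "cy" (pixels), "origin" and "orientation" of the camera in the world. Camera axes: x right, y up, looking along -z (the intrinsics and any distortion apply to the point x, -y, -z); pixel columns grow to the right and rows downward; lengths in mm; the calibration is good to about 2 mm. A picture is of the moment at which its call begins. There is no depth.
- arm.sign_off(): hands the job in; it is judged then, once.
The state is a dict: "t": time; "joints": joint angles; "qvel": joint speeds; "effort": joint torques, N m; "eef_pos": TCP position; "tool_rot": TCP orientation; "force": force on the tool from outside, world axes, zero at the start; "torque": the same for the moment, N m; "width": finger opening in mm; "gripper_force": force on a finger pad.
Only numpy, scipy, OpenCV 4.12 (cv2) and the standard library are available. Lean on these libraries where they do the work, as an engineer would, in place of code of your own. Each camera call takes 0.05 s, during which the arm holds its last target. There are 200 camera calls.

## Working session

There is one attempt and no reset: what is moved stays moved. The work goes in short steps, Python scripts to look and compute and a shell command to move; the robot and the scene stay as the last step left them, time stands still between calls to the robot, and variables do not carry over. Pictures are saved under pics/ and viewed, at most 10 in all, crops included, and the job is handed in when it is done.

```bash
mkdir -p pics
cat > h.py <<'E'
import numpy as np, cv2
from scipy.spatial.transform import Rotation as R
from plant import readout, viewer, arm
def snap(n,f):
    s=viewer.snapshot(n); cv2.imwrite(f'pics/{f}.png',s['img'][:,:,::-1]); np.save(f'pics/{f}.npy',s,allow_pickle=True); return s
def load(f): return np.load(f'pics/{f}.npy',allow_pickle=True).item()
def rot(q): return R.from_quat([q[1],q[2],q[3],q[0]]).as_matrix()
def ray(s,u,v):
    d=np.array([(u-s['cx'])/s['fx'],-(v-s['cy'])/s['fy'],-1]); return np.array(s['origin']),rot(s['orientation'])@d
def onz(s,u,v,z):
    o,d=ray(s,u,v); return o+d*(z-o[2])/d[2]
def proj(s,p):
    c=rot(s['orientation']).T@(np.array(p)-s['origin']); return s['cx']-s['fx']*c[0]/c[2], s['cy']+s['fy']*c[1]/c[2]
def tri(s1,p1,s2,p2):
    o1,d1=ray(s1,*p1);o2,d2=ray(s2,*p2)
    t=np.linalg.lstsq(np.c_[d1,-d2],o2-o1,rcond=None)[0]
    a=o1+d1*t[0];b=o2+d2*t[1];return (a+b)/2,np.linalg.norm(a-b)
E
python3 - <<'E'
from h import *
for n in('scene','top'):
    s=snap(n,n+'0'); print({k:v for k,v in s.items() if k!='img'})
a=np.hstack([load('scene0')['img'],load('top0')['img']])
cv2.imwrite('pics/top0x.png',cv2.resize(load('top0')['img'][:,:,::-1],(800,600)))
cv2.imwrite('pics/scene0x.png',cv2.resize(load('scene0')['img'][:,:,::-1],(800,600)))
print(readout.state(),arm.grip_depth)
E
```

```text
{'fx': 396.01077642308377, 'fy': 396.01077642308377, 'cx': 258.34152683960707, 'cy': 190.09804514727543, 'origin': array([1251.15446739,  259.33521127,  765.5131476 ]), 'orientation': array([0.51023397, 0.22046237, 0.34435054, 0.75662431])}
{'fx': 373.6855569705182, 'fy': 373.6855569705182, 'cx': 257.8716527793163, 'cy': 196.54980264237614, 'origin': array([ 539.47186347,   -7.57899481, 1165.71760799]), 'orientation': array([ 0.70728233,  0.01472304, -0.01570939, -0.70660325])}
{'t': 0.1, 'joints': array([-1.34914342e+00,  2.21157705e-01,  1.52749907e+00, -2.35152417e-05,
        1.39475025e+00, -1.26089881e-01]), 'qvel': array([ 0.00054716,  0.000471  , -0.00143417, -0.00045989, -0.00234194,
        0.00132486]), 'effort': array([ 1.24341419e-03, -4.98240781e+01, -3.90547228e+01, -2.33303317e-04,
        5.62804635e-03,  3.28845431e-07]), 'eef_pos': array([ 212.85561462, -587.03835115,  230.30094575]), 'tool_rot': array([-9.05598924e-04,  9.84921647e-01,  1.72998628e-01, -5.48910945e-05]), 'force': array([-0.00506582, -0.25916028,  0.25558547]), 'torque': array([ 0.0258967 , -0.00113745, -0.04920225]), 'gripper_force': 0.0, 'width': 85.85356079263262} 18.700000000000003
```

View pics/top0x.png

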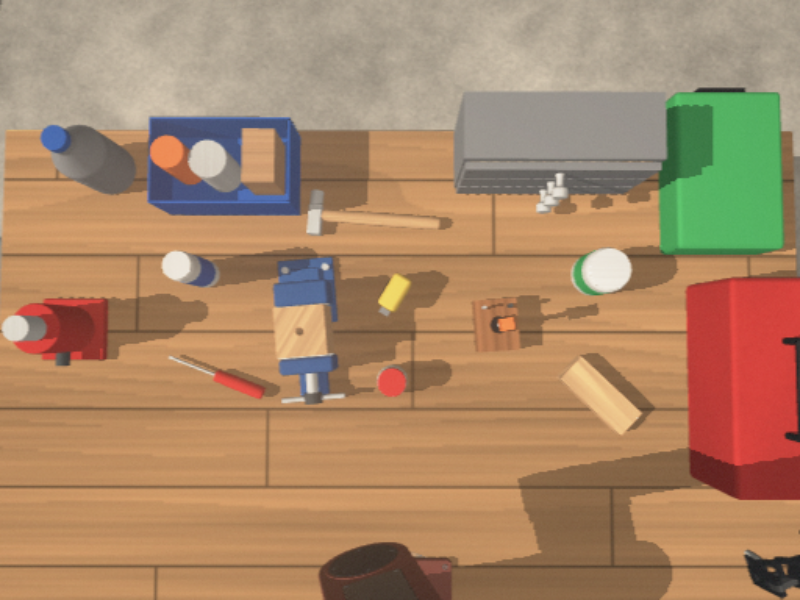

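View pics/scene0x.png

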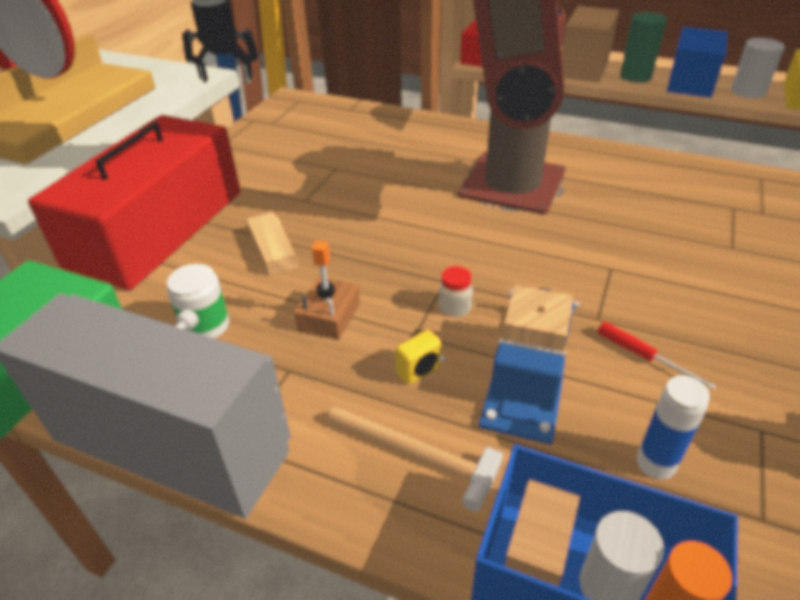

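The top view shows the handle at about (508,324), the rack at (497,325) and the bore at (299,331) in the 800x600 picture. In the scene view the handle is at (320,253) and the bore at (541,309).

Run:
```python
from h import *
T=load('top0');S=load('scene0')
def cen(s,lo,hi,box):
    h=cv2.cvtColor(s['img'],cv2.COLOR_RGB2HSV);m=cv2.inRange(h,lo,hi);k=np.zeros_like(m);x0,y0,x1,y1=box;k[y0:y1,x0:x1]=m[y0:y1,x0:x1]
    n,l,st,c=cv2.connectedComponentsWithStats(k);i=1+st[1:,4].argmax();return c[i],st[i],np.uint8(l==i)
g=(3,170,120),(15,255,255)
a,sa,_=cen(T,*g,(310,195,340,220));b,sb,_=cen(S,*g,(190,145,220,180))
print(a,sa,b,sb,tri(T,a,S,b))
print('handle onz 134+9+3', onz(T,*a,161),onz(S,*b,143))
# bore: dark
for s,box in((T,(180,200,204,224)),(S,(335,188,358,206))):
    v=cv2.cvtColor(s['img'],cv2.COLOR_RGB2GRAY)[box[1]:box[3],box[0]:box[2]].astype(float)
    w=np.clip(np.median(v)-25-v,0,None);yy,xx=np.mgrid[box[1]:box[3],box[0]:box[2]]
    c=((w*xx).sum()/w.sum(),(w*yy).sum()/w.sum());print(c,v.min(),np.median(v),(w>0).sum(),onz(s,*c,130))
# post top edges in top view
im=T['img'];cv2.imwrite('pics/crop.png',np.hstack([cv2.resize(im[150:270,160:280,::-1],(400,400),interpolation=cv2.INTER_CUBIC),cv2.resize(im[180:230,295:345,::-1],(400,400),interpolation=cv2.INTER_CUBIC)]))
```

```text
[320.08333333 207.5       ] [319 204   3   8  12] [205.01351351 161.28378378] [199 154  12  16 148] (array([ 555.84528299, -183.7959801 ,  142.79587464]), np.float64(9.855134766866609))
handle onz 134+9+3 [ 553.4435057  -176.23850091  161.        ] [ 557.35944287 -188.57209662  143.        ]
(np.float64(191.3053645116919), np.float64(211.85281980742778)) 107.0 190.0 22 [541.48861044 175.25405336 130.        ]
(np.float64(345.64596273291926), np.float64(197.63975155279502)) 129.0 192.0 16 [547.16614779 177.72299949 130.        ]
```

View pics/crop.png

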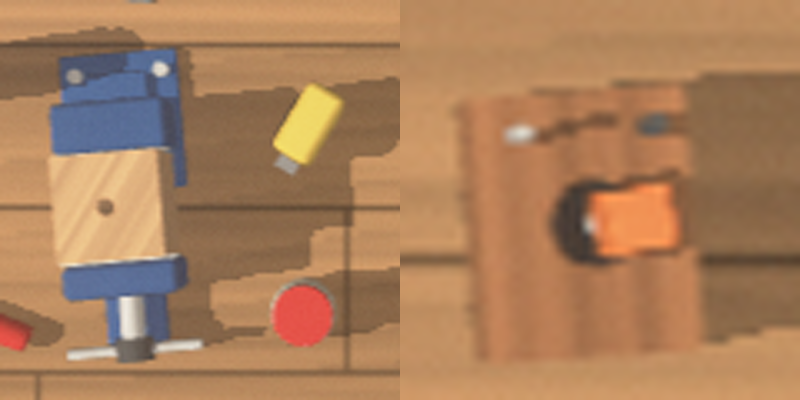

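The left crop shows the post's top with the bore at about (106,207) of the crop. The right crop shows the handle leaning outward by perspective, and the two bits on the far (+x) side. The rack is turned by about +4°. Next I'll move above the gauge for a close look.

```bash
python3 -m pendant '1 0 0 4 0 0 0;1 0 0 4 0 0 0;1 3.4 4 0 0 0 -0.03;1 3.4 4 0 0 0 -0.03;1 3.4 4 0 0 0 -0.03;1 3.4 4 0 0 0 -0.03;1 3.4 4 0 0 0 -0.03;1 3.4 4 0 0 0 -0.03;1 3.4 4 0 0 0 -0.03;1 3.4 4 0 0 0 -0.03;1 3.4 4 0 0 0 -0.03;1 3.4 4 0 0 0 -0.03'; python3 -m pendant '1 0 0 0 0 0 0;1 0 0 0 0 0 0'
python3 - <<'E'
from h import *
s=snap('wrist','w1');print({k:v for k,v in s.items() if k!='img'})
print(proj(s,(554,-182,143)),proj(s,(554,-182,45)))
cv2.imwrite('pics/w1x.png',cv2.resize(s['img'][:,:,::-1],(800,600)))
E
```

```text
t: 1.3
eef_pos: [537.7, -204.7, 310.9]
tool_rot: [-0.0, 1.0, 0.023, -0.0]
force: [0.0, -0.3, -0.0]
width: 85.4
gripper_force: 0.0
t: 1.5
eef_pos: [537.1, -205.4, 310.6]
tool_rot: [-0.0, 1.0, 0.026, -0.001]
force: [0.3, -0.3, 0.1]
width: 85.3
gripper_force: 0.0
{'fx': 304.1939345141433, 'fy': 304.1939345141433, 'cx': 258.09023267302234, 'cy': 197.15474315533638, 'origin': array([ 616.26160501, -201.66428629,  454.04038668]), 'orientation': array([ 0.71613299, -0.11336625,  0.10816245, -0.6801489 ])}
(np.float64(236.2275039080603), np.float64(160.32068521351766)) (np.float64(241.27374583441858), np.float64(146.11601466173315))
```

View pics/w1x.png

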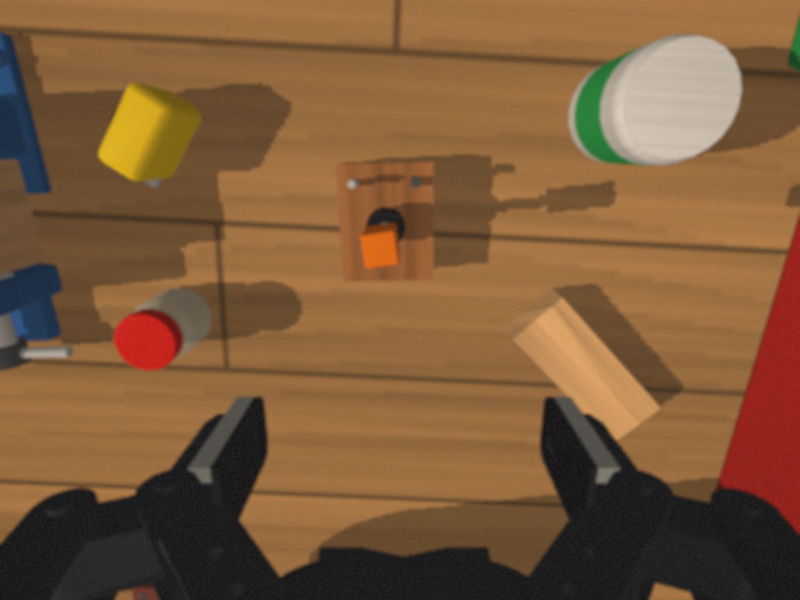

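The wrist view shows the handle's top face at about (380,248), nearly square to the image, with the rack around it and the bits above. I'll measure it with a mask.

Run:
```python
from h import *
s=load('w1');h=cv2.cvtColor(s['img'],cv2.COLOR_RGB2HSV)
m=cv2.inRange(h,(3,200,90),(18,255,255));m[:, :215]=0;m[:,270:]=0;m[:130]=0;m[190:]=0
V=h[...,2]; print(V[140:176:2,226:262:3])
ys,xs=np.nonzero(m);vals=V[ys,xs];print(len(xs),np.percentile(vals,[5,50,95]))
top=np.uint8((m>0)&(V>225))*255
for k in(np.uint8(m),top):
    c=max(cv2.findContours(k,0,1)[0],key=cv2.contourArea);r=cv2.minAreaRect(c);b=cv2.boxPoints(r)
    print(r,[onz(s,*p,161).round(1) for p in b],onz(s,*r[0],161))
# rack lines
k=np.array([onz(s,u*.64,v*.64,45)[:2].round(1) for u,v in((338,162),(433,160),(433,280),(343,280))]);print(k,k.mean(0))
t=load('top0');k=np.array([onz(t,295+(u-400)/8,180+v/8,45)[:2].round(1) for u,v in((468,98),(688,80),(700,350),(480,360))]);print(k,k.mean(0))
```

```text
[[141 149 150 108  32  39  34  32  31  34  32  89]
 [144 147 150  76  38  47  74  77  75  54  31  74]
 [142 145 151  83  86  96 108 112 110  89  27  72]
 [142 146 152 116 114 116 115 120 122  98  32  70]
 [142 147 140 124 128 145 161 181 190 110  29  79]
 [141 148 172 183 198 212 218 220 220 128  36  87]
 [141 156 223 221 221 220 219 221 218 140  65 101]
 [144 149 222 221 221 220 219 219 219 149 128 135]
 [143 140 224 221 220 220 220 219 220 160 148 143]
 [146 142 220 223 221 219 219 219 218 171 145 141]
 [145 143 206 221 220 220 220 220 220 182 141 140]
 [144 142 201 222 221 220 220 219 219 193 142 144]
 [142 143 191 222 221 220 220 219 219 203 143 140]
 [144 143 174 224 221 221 221 220 219 206 147 140]
 [144 143 164 225 220 222 222 217 219 198 150 143]
 [145 141 156 221 213 193 188 160 160 151 150 144]
 [147 144 147 164 158 144 132 135 146 143 153 140]
 [146 143 148 152 150 143 131 136 142 145 151 140]]
560 [115.95 219.   223.  ]
((242.74830627441406, 157.4793243408203), (26.159326553344727, 23.16969108581543), 85.2363510131836) [array([ 571.8, -176.9,  161. ]), array([ 574.8, -198.9,  161. ]), array([ 549.4, -202.2,  161. ]), array([ 546.3, -179.6,  161. ])] [ 560.72309331 -189.38564291  161.        ]
((233.0, 157.0), (0.0, 0.0), 0.0) [array([ 560.7, -179.9,  161. ]), array([ 560.7, -179.9,  161. ]), array([ 560.7, -179.9,  161. ]), array([ 560.7, -179.9,  161. ])] [ 560.70460065 -179.91154565  161.        ]
[[ 606.7 -148.1]
 [ 612.3 -226. ]
 [ 510.8 -233.2]
 [ 506.7 -153.4]] [ 559.125 -190.175]
[[ 600.8 -146.2]
 [ 607.7 -228.9]
 [ 506.5 -232.6]
 [ 502.7 -150.2]] [ 554.425 -189.475]
```

Run:
```python
from h import *
s=load('w1');h=cv2.cvtColor(s['img'],cv2.COLOR_RGB2HSV)
m=cv2.inRange(h,(3,150,182),(18,255,255));m[:, :215]=0;m[:,270:]=0;m[:130]=0;m[190:]=0
c=max(cv2.findContours(m,0,1)[0],key=cv2.contourArea);r=cv2.minAreaRect(c);b=cv2.boxPoints(r)
P=np.array([onz(s,*p,161)[:2] for p in b]);print(r,P.round(1),P.mean(0),np.linalg.norm(np.diff(P,axis=0),axis=1))
for e in np.diff(P,axis=0): print(np.degrees(np.arctan2(e[1],e[0])))
M=cv2.moments(m,True);print(onz(s,M['m10']/M['m00'],M['m01']/M['m00'],161), M['m00'])
st=readout.state();print(st['eef_pos'],st['tool_rot'])
```

```text
((242.03466796875, 159.72543334960938), (21.364036560058594, 21.744178771972656), 81.25383758544922) [[ 566.6 -176.5]
 [ 570.8 -197.1]
 [ 550.3 -201.2]
 [ 545.8 -180.2]] [ 558.3654542  -188.77358104] [21.01164312 20.95172405 21.47435755]
-78.32314366949926
-168.69060496562403
101.87228315118743
[ 558.6284322  -188.77614743  161.        ] 458.0
[ 536.56796852 -206.46843863  310.72359507] [-3.51260237e-05  9.99698906e-01  2.45298159e-02 -6.19247696e-04]
```

```bash
python3 -m pendant '1 1.1 0.9 0 0 0 0.08;1 1.1 0.9 0 0 0 0.075;1 0 0 -2.5 0 0 0;1 0 0 -2.5 0 0 0;1 0 0 -2.5 0 0 0;1 0 0 -1 0 0 0;1 0 0 0 0 0 0;1 0 0 0 0 0 0'
python3 - <<'E'
from h import *
s=snap('wrist','w2');h=cv2.cvtColor(s['img'],cv2.COLOR_RGB2HSV)
m=cv2.inRange(h,(3,150,182),(18,255,255))
cs=sorted(cv2.findContours(m,0,1)[0],key=cv2.contourArea)[-3:]
for c in cs:
    r=cv2.minAreaRect(c);P=np.array([onz(s,*p,161)[:2] for p in cv2.boxPoints(r)]);e=P[1]-P[0];print(r,P.mean(0),np.linalg.norm(np.diff(P,axis=0),axis=1),np.degrees(np.arctan2(e[1],e[0])))
st=readout.state();print(st['eef_pos'],st['tool_rot'],proj(s,(558.5,-188.8,161)))
E
```

```text
t: 2.35
eef_pos: [558.9, -189.6, 227.4]
tool_rot: [0.0, 0.995, 0.101, 0.0]
force: [0.1, -0.0, -0.2]
width: 85.4
gripper_force: 0.0
((28.256345748901367, 234.4111785888672), (2.5648937225341797, 15.033126831054688), 4.085616588592529) [505.99033194 -23.60769731] [12.92795559  1.88695913 12.92405633] -5.060475175062283
((47.3780403137207, 255.40243530273438), (40.49691390991211, 9.383431434631348), 20.2248592376709) [490.73735776 -37.72196434] [ 8.61401971 29.26826185  8.73104351] -17.829508873262487
((261.30548095703125, 209.25204467773438), (29.424270629882812, 27.499666213989258), 2.12109637260437) [ 560.96408728 -191.94210758] [21.50274076 21.3155186  21.53393821] 8.913169115987735
[ 559.35809348 -189.54670425  228.01882066] [6.48788876e-04 9.94905109e-01 1.00808691e-01 1.00525340e-03] (np.float64(256.4511235052703), np.float64(211.729424806932))
```

```bash
python3 -m pendant '1 0.1 -0.2 -2.5 0 0 -0.03;1 0 0 -2.5 0 0 0;1 0 0 -2.5 0 0 0;1 0 0 -1.5 0 0 0;1 0 0 -1 0 0 0;1 0 0 0 0 0 0;0.5 0 0 0 0 0 0;0.1 0 0 0 0 0 0;0 0 0 0 0 0 0;0 0 0 0 0 0 0;0 0 0 0 0 0 0' 40; python3 -m pendant '0 0 0 0 0 0 0;0 0 0 0 0 0 0;0 0 0 0 0 0 0'
```

```text
t: 3.5
eef_pos: [560.3, -190.8, 127.1]
tool_rot: [0.0, 0.996, 0.086, 0.001]
force: [-0.6, 0.2, 1.1]
width: 21.6
gripper_force: 40.5
t: 3.8
eef_pos: [560.2, -190.8, 127.0]
tool_rot: [0.0, 0.996, 0.086, 0.0]
force: [0.3, 0.6, 5.4]
width: 21.4
gripper_force: 40.9
```

```bash
python3 -m pendant '0 0 0 0.5 0 0 0;0 0 0 1 0 0 0;0 0 0 2 0 0 0;0 0 0 2.5 0 0 0;0 0 0 2.5 0 0 0;0 0 0 3 0 0 0;0 0 0 3 0 0 0;0 0 0 2.5 0 0 0;0 0 0 0 0 0 0;0 0 0 0 0 0 0'
python3 - <<'E'
from h import *
s=snap('scene','s3'); w=snap('wrist','w3')
st=readout.state();p=st['eef_pos'];print(p,st['tool_rot'],st['force'],st['width'],proj(s,p+[0,0,16]),proj(s,p-[0,0,118]))
print(rot(st['tool_rot']).round(4))
u,v=map(int,proj(s,p-[0,0,50]));a=cv2.resize(s['img'][v-60:v+60,u-40:u+40,::-1],(400,600),interpolation=cv2.INTER_CUBIC)
cv2.imwrite('pics/s3x.png',np.hstack([a,cv2.resize(w['img'][:,128:384,::-1],(400,600))]))
E
```

```text
t: 4.8
eef_pos: [559.7, -190.5, 296.0]
tool_rot: [0.0, 0.996, 0.086, 0.0]
force: [0.2, 0.1, -2.3]
width: 21.8
gripper_force: 40.2
[ 558.85260624 -190.09500962  293.869219  ] [-0.00099985  0.99626714  0.08630295 -0.00160675] [ 0.47489773  0.64795708 -1.53660032] 21.413722187182753 (np.float64(196.32455281545708), np.float64(103.85250933735884)) (np.float64(202.80116677498563), np.float64(151.14447875877607))
[[ 0.9851  0.172  -0.0034]
 [ 0.172  -0.9851  0.0017]
 [-0.003  -0.0023 -1.    ]]
```

View pics/s3x.png

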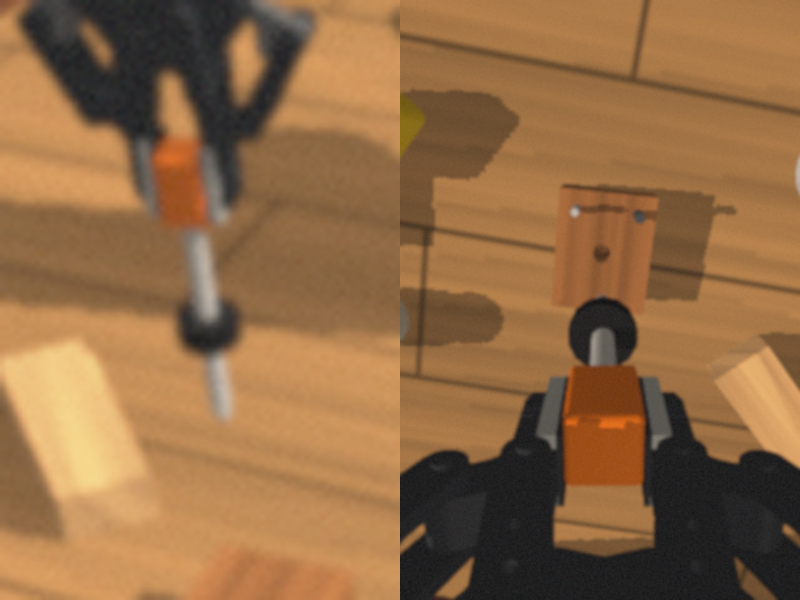

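The gauge hangs straight in the grip, with the stop at about (208,328) and the tip at (222,415) in the left crop. The wrist half shows the rack's socket mouth at (602,253) and the stop at (602,333). I'll use the socket, where the gauge stood when gripped, to calibrate the wrist view and check for tilt.

Run:
```python
from h import *
S=load('s3');W=load('w3');p=readout.state()['eef_pos']
print(p, {k:W[k] for k in('origin','orientation')})
u,v=map(int,proj(S,p-[0,0,50]))
f=lambda a,b:(u-40+a/5,v-60+b/5); g=lambda a,b:(128+(a-400)*.64,b*.64)
# socket by darkness centroid
gr=cv2.cvtColor(W['img'],cv2.COLOR_RGB2GRAY).astype(float)
cx,cy=map(int,g(602,253));b=gr[cy-8:cy+9,cx-8:cx+9];w=np.clip(np.median(b)-20-b,0,None);yy,xx=np.mgrid[cy-8:cy+9,cx-8:cx+9]
c=((w*xx).sum()/w.sum(),(w*yy).sum()/w.sum());q=onz(W,*c,45);print('socket px',c,(w>0).sum(),q,'minus grasp pose',q[:2]-[560.2,-190.8])
for n,z in(('handle',18.7-2.7),('stopc',-118+44+7),('tip',-118)):
    print(n,'scene pred',proj(S,p+[0,0,z]),'wrist pred',proj(W,p+[0,0,z]))
print('scene obs handle',f(180,183),'stop',f(208,328),'tip',f(221,417)); print('wrist obs stop',g(602,333))
print(tri(S,f(208,328),W,g(602,333)))
```

```text
[ 558.85260624 -190.09500962  293.869219  ] {'origin': array([ 637.32328793, -177.11289109,  437.93056356]), 'orientation': array([ 0.75620929, -0.11959153,  0.10170469, -0.63521771])}
socket px (np.float64(256.2092803030303), np.float64(162.5094696969697)) 76 [ 557.5539685  -187.81246195   45.        ] minus grasp pose [-2.6460315   2.98753805]
handle scene pred (np.float64(196.32455281545708), np.float64(103.85250933735884)) wrist pred (np.float64(257.0686841479227), np.float64(271.75030467042916))
stopc scene pred (np.float64(200.47718565942466), np.float64(134.1748639971359)) wrist pred (np.float64(257.637853510515), np.float64(210.88065335042722))
tip scene pred (np.float64(202.80116677498563), np.float64(151.14447875877607)) wrist pred (np.float64(257.824864171768), np.float64(190.88085277832965))
scene obs handle (195.0, 104.6) stop (200.6, 133.6) tip (203.2, 151.4)
wrist obs stop (257.28, 213.12)
(array([ 557.50511458, -190.20438002,  227.74050036]), np.float64(0.3261712783427138))
```

```bash
python3 -m pendant '0 0 2 3 0 0 0;0 0 3.5 3 0 0 0;0 -0.2 4 2.5 0 0 0;0 -0.2 4 0 0 0 0;0 -0.2 4 0 0 0 0;0 -0.2 4 0 0 0 0;0 -0.2 4 0 0 0 0;0 -0.2 4 0 0 0 0;0 -0.2 3.5 0 0 0 0;0 -0.2 2.5 0 0 0 0;0 0 1.5 0 0 0 0;0 0 0 0 0 0 0'; python3 -m pendant '0 0 0 0 0 0 0;0 0 0 0 0 0 0;0 0 0 0 0 0 0;0 0 0 0 0 0 0';python3 - <<'E'
from h import *
w=snap('wrist','w4');st=readout.state();p=st['eef_pos'];print(p,rot(st['tool_rot']).round(4).tolist(),st['force'],st['width'],proj(w,(543,176,130)),{k:w[k] for k in('origin','orientation')})
cv2.imwrite('pics/w4x.png',cv2.resize(w['img'][:,:,::-1],(800,600)))
E
```

```text
t: 6.1
eef_pos: [543.2, 180.9, 379.5]
tool_rot: [0.0, 0.996, 0.087, -0.001]
force: [0.2, -0.3, -1.6]
width: 21.4
gripper_force: 40.3
t: 6.5
eef_pos: [544.1, 178.5, 381.4]
tool_rot: [0.0, 0.996, 0.086, 0.0]
force: [-0.6, 0.4, -2.1]
width: 21.2
gripper_force: 40.3
[544.00988707 178.64377109 381.4059271 ] [[0.9853, 0.1708, 0.0002], [0.1708, -0.9853, -0.0001], [0.0002, 0.0001, -1.0]] [-0.23133898 -0.7423286  -1.94934645] 21.490670007848912 (np.float64(259.6615921310406), np.float64(162.88384081273472)) {'origin': array([621.93871702, 191.68045003, 524.92083448]), 'orientation': array([ 0.75580993, -0.11923208,  0.10051155, -0.63595007])}
```

View pics/w4x.png

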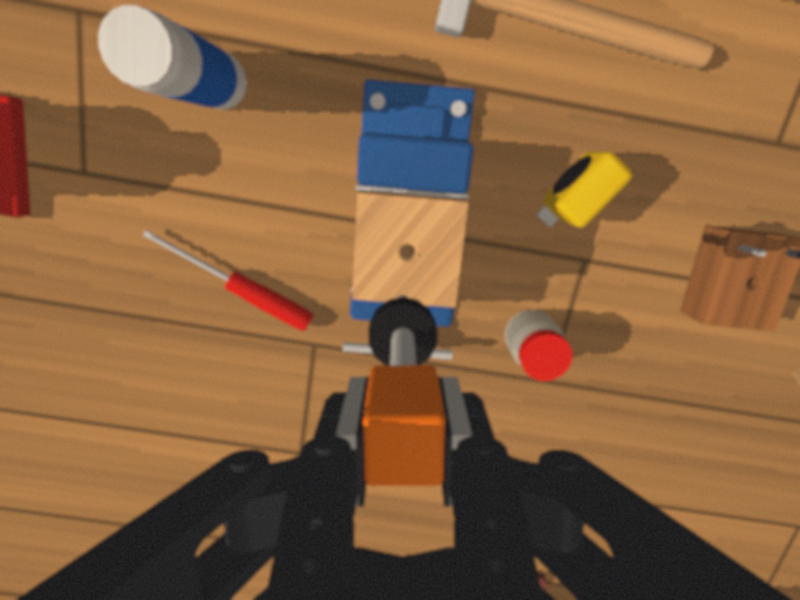

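The bore mouth is clear at (407,252) in the 800x600 wrist picture, with the gauge held in front.

Run:
```python
from h import *
W=load('w4');gr=cv2.cvtColor(W['img'],cv2.COLOR_RGB2GRAY).astype(float)
cx,cy=260,161;b=gr[cy-8:cy+9,cx-8:cx+9];w=np.clip(np.median(b)-30-b,0,None);yy,xx=np.mgrid[cy-8:cy+9,cx-8:cx+9]
c=((w*xx).sum()/w.sum(),(w*yy).sum()/w.sum());q=onz(W,*c,130);print(c,(w>0).sum(),q)
# post centre: mask of pale timber in top face
h=cv2.cvtColor(W['img'],cv2.COLOR_RGB2HSV);m=np.uint8((h[...,2]>165)&(h[...,1]<160))*255;m[:115]=0;m[205:]=0;m[:,:215]=0;m[:,310:]=0
k=max(cv2.findContours(m,0,1)[0],key=cv2.contourArea);P=cv2.boxPoints(cv2.minAreaRect(k));X=np.array([onz(W,*a,130)[:2] for a in P]);print(X.round(1),X.mean(0),np.linalg.norm(np.diff(X,axis=0),axis=1))
off=np.array([-2.65,2.99]);print('offset-corrected bore',q[:2]-off)
# relative to camera: socket vs bore
W3=load('w3');print('w3 pixel->',onz(W3,256.21,162.51,45)-W3['origin'],q-W['origin'])
for n in range(4): st=readout.state();print(st['eef_pos'])
```

```text
(np.float64(260.15915789473684), np.float64(160.83915789473684)) 77 [545.79526001 175.82584934 130.        ]
[[593.4 241.7]
 [611.5 137.9]
 [505.7 115. ]
 [486.1 227.9]] [549.1664825  180.62088042] [105.41001164 108.23128581 114.60993138]
offset-corrected bore [548.44526001 172.83584934]
w3 pixel-> [ -79.76985086  -10.70061961 -392.93056356] [ -76.14345701  -15.85460069 -394.92083448]
[544.00988707 178.64377109 381.4059271 ]
[544.00988707 178.64377109 381.4059271 ]
[544.00988707 178.64377109 381.4059271 ]
[544.00988707 178.64377109 381.4059271 ]
```

```bash
python3 -m pendant '0 0.35 -0.5 -1 0 0 0;0 0 0 -2.5 0 0 0;0 0 0 -2.5 0 0 0;0 0 0 -2.5 0 0 0;0 0 0 -2 0 0 0;0 0 0 -1 0 0 0;0 0 0 -0.5 0 0 0;0 0 0 0 0 0 0;0 0 0 0 0 0 0;0 0 0 0 0 0 0';python3 - <<'E'
from h import *
L=[]
for i in range(6):
    s=snap('scene',f's5_{i}');L.append(readout.state()['eef_pos'])
L=np.array(L);p=L.mean(0);print(L.round(1),p)
W3=load('w3');W4=load('w4');o={**W4,'origin':W3['origin']}
print(onz(W4,260.16,160.84,130)-W4['origin']-(onz(o,256.21,162.51,45)-W3['origin']))
im=np.mean([load(f's5_{i}')['img'] for i in range(6)],0).astype(np.uint8)
u,v=map(int,proj(s,(547,174,135)));print(u,v,proj(s,p-[0,0,118]),proj(s,(547.5,173.5,130)))
cv2.imwrite('pics/s5x.png',cv2.resize(im[v-45:v+30,u-50:u+50,::-1],(800,600),interpolation=cv2.INTER_CUBIC))
E
```

```text
t: 7.55
eef_pos: [548.1, 174.5, 262.7]
tool_rot: [-0.0, 0.996, 0.086, 0.001]
force: [0.6, -0.9, -1.8]
width: 21.6
gripper_force: 40.2
[[548.  174.5 262.6]
 [547.9 174.5 262.4]
 [547.7 174.5 262.2]
 [547.6 174.5 261.9]
 [547.5 174.5 261.8]
 [547.5 174.4 261.6]] [547.68240047 174.47876461 262.07811357]
[ 2.680329   -4.79324071 -1.99027092]
344 195 (np.float64(344.99515145209074), np.float64(192.9935653234081)) (np.float64(343.8351357460665), np.float64(197.2843432060544))
```

View pics/s5x.png

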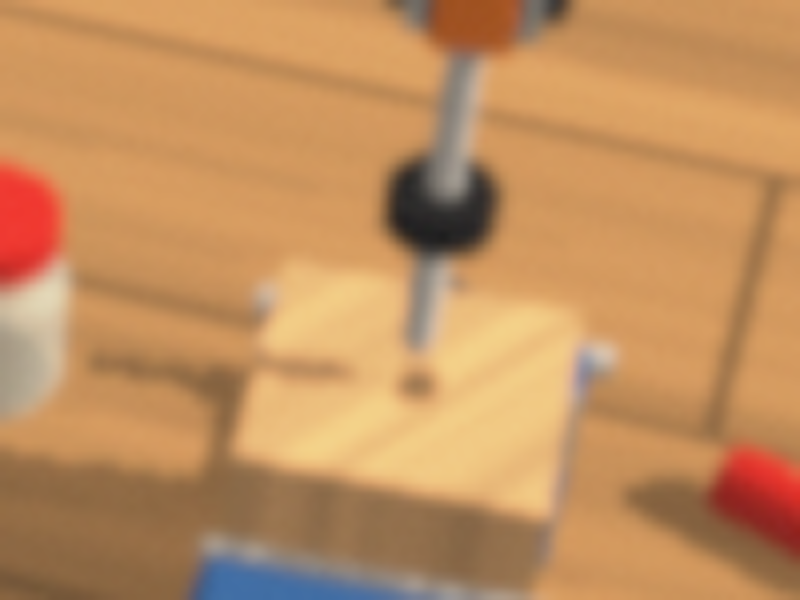

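The scene crop shows the tip at (422,352) just above the bore mouth at (417,383). I'll compare the two points on their own height planes.

Run:
```python
from h import *
s=load('s5_5')
a=onz(s,294+422/8,150+352/8,143.9);b=onz(s,294+417/8,150+383/8,130);print(a,b,b-a)
f=onz(s,294+422/8,150+352/8,145)-a;print('per +1.1mm z',f)
# view-independent: refine bore by dark centroid and rod axis by bright gray
im=np.mean([load(f's5_{i}')['img'] for i in range(6)],0)
g=im.mean(2);B=g[194:202,341:352];w=np.clip(150-B,0,None);yy,xx=np.mgrid[194:202,341:352];print(B.round().astype(int));c=((w*xx).sum()/w.sum(),(w*yy).sum()/w.sum());print(c,onz(s,*c,130))
sat=im.max(2)-im.min(2)
for r in range(181,197):
    x=np.arange(338,358);w=np.clip(70-sat[r,338:358],0,None);print(r,(w*x).sum()/max(w.sum(),1e-6),w.sum().round())
```

```text
[549.42626002 179.02674721 143.9       ] [547.5571946  178.95011953 130.        ] [ -1.86906542  -0.07662769 -13.9       ]
per +1.1mm z [1.24177076 0.142113   1.1       ]
[[183 183 182 175 169 170 180 188 193 194 196]
 [183 184 182 174 168 168 176 186 194 196 195]
 [181 183 177 165 152 152 162 178 190 194 194]
 [182 182 170 149 132 130 142 166 184 191 190]
 [187 183 168 143 128 127 137 162 180 186 186]
 [192 188 176 160 148 144 152 168 180 184 186]
 [195 194 188 179 172 168 171 177 184 188 190]
 [196 195 192 188 183 181 182 184 190 192 194]]
(np.float64(345.69198703103285), np.float64(197.67531264474292)) [547.24773778 177.85124382 130.        ]
181 348.1447368421054 291.0
182 347.6351931330472 194.0
183 347.43098311817283 168.0
184 347.4254143646409 181.0
185 347.3594153052451 194.0
186 346.94874371859294 166.0
187 346.68516421291054 147.0
188 346.5269461077844 139.0
189 346.3823884197829 138.0
190 346.2518337408313 136.0
191 346.1205298013245 126.0
192 345.927619047619 87.0
193 345.76363636363635 18.0
194 0.0 0.0
195 0.0 0.0
196 0.0 0.0
```

```bash
python3 -m pendant '0 -0.1 0 -0.5 0 0 0;0 0 0 -0.5 0 0 0;0 0 0 0 0 0 0;0 0 0 0 0 0 0;0 0 0 0 0 0 0;0 0 0 0 0 0 0';python3 - <<'E'
from h import *
L=[];I=[]
for i in range(6):
    s=viewer.snapshot('scene');I.append(s['img']);L.append(readout.state()['eef_pos'])
L=np.array(L);p=L.mean(0);print(L.round(1)[[0,5]],p,readout.state()['force'])
im=np.mean(I,0);cv2.imwrite('pics/s6x.png',cv2.resize(im[170:210,320:373,::-1].astype(np.uint8),(795,600),interpolation=cv2.INTER_CUBIC))
print(im.mean(2)[190:203,339:353].round().astype(int))
sat=im.max(2)-im.min(2)
for r in range(184,200):
    x=np.arange(338,358);w=np.clip(70-sat[r,338:358],0,None);print(r,((w*x).sum()/max(w.sum(),1e-6)).round(2),w.sum().round())
E
```

```text
t: 8.45
eef_pos: [546.5, 174.4, 251.5]
tool_rot: [-0.0, 0.996, 0.086, 0.0]
force: [-0.2, 0.7, -1.9]
width: 21.4
gripper_force: 40.2
[[546.5 174.4 251.5]
 [546.4 174.4 251.4]] [546.42268023 174.4079753  251.448639  ] [ 9.74900977e-01  7.18010318e-04 -1.71729080e+00]
[[186 187 185 183 176 160 140 143 164 185 189 186 185 185]
 [185 185 182 181 173 154 139 146 169 188 189 187 187 188]
 [183 182 181 179 171 151 137 148 174 191 190 188 190 193]
 [179 181 180 181 170 149 138 152 177 192 192 192 193 195]
 [174 177 178 178 170 149 139 155 180 192 194 195 196 197]
 [160 164 167 169 167 149 141 155 179 189 195 196 196 196]
 [147 146 147 154 160 148 138 147 164 180 191 194 194 192]
 [156 149 145 149 152 142 129 133 145 167 185 190 190 188]
 [173 169 166 165 157 141 129 127 140 162 180 186 186 186]
 [186 186 186 184 174 159 148 147 154 169 180 184 186 189]
 [192 195 195 194 188 179 171 169 171 178 184 187 190 193]
 [196 197 196 196 192 188 183 181 182 186 189 191 194 194]
 [196 197 195 193 190 187 185 185 188 191 194 194 194 193]]
184 348.3 370.0
185 347.62 240.0
186 346.98 162.0
187 346.71 138.0
188 346.53 137.0
189 346.37 140.0
190 346.25 140.0
191 346.09 140.0
192 345.84 136.0
193 345.64 129.0
194 345.51 117.0
195 345.44 92.0
196 345.47 56.0
197 345.49 25.0
198 0.0 0.0
199 0.0 0.0
```

View pics/s6x.png

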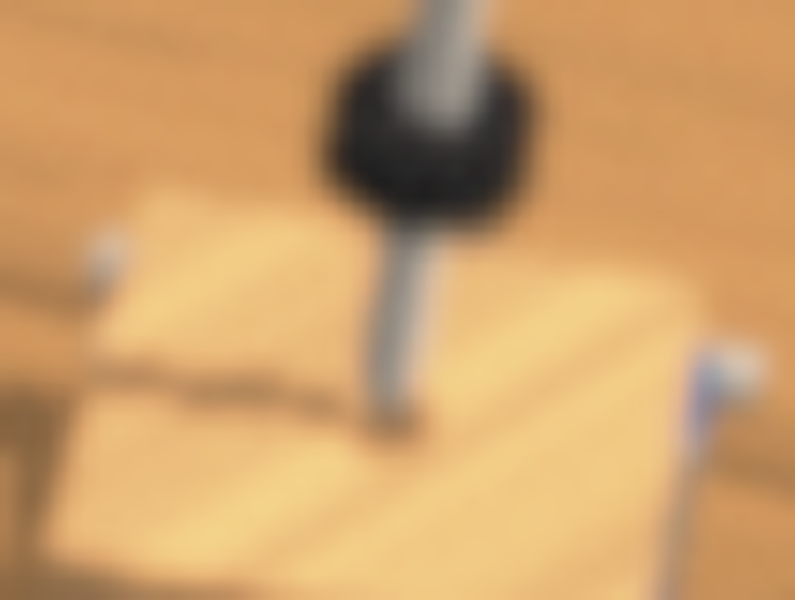

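The tip is right over the mouth; the dark edge of the bore shows slightly to the lower right at (415,425), so about 1 mm in +y. I'll nudge it and enter gently.

```bash
python3 -m pendant '0 0.04 0.1 0 0 0 0;0 0 0 -0.2 0 0 0;0 0 0 -0.2 0 0 0;0 0 0 -0.2 0 0 0;0 0 0 0 0 0 0;0 0 0 0 0 0 0'; python3 -m pendant '0 0 0 -0.2 0 0 0;0 0 0 -0.2 0 0 0;0 0 0 0 0 0 0;0 0 0 0 0 0 0'
```

```text
t: 9.35
eef_pos: [546.6, 175.4, 245.1]
tool_rot: [0.0, 0.996, 0.086, -0.0]
force: [0.1, -0.2, -0.5]
width: 21.5
gripper_force: 40.2
t: 9.75
eef_pos: [546.6, 175.4, 241.2]
tool_rot: [0.0, 0.996, 0.086, -0.0]
force: [-1.1, 0.6, -2.6]
width: 21.5
gripper_force: 40.2
```

It's in the bore with no contact force. I'll continue down towards stop contact.

```bash
python3 -m pendant '0 0 0 -0.5 0 0 0;0 0 0 -0.5 0 0 0;0 0 0 -0.5 0 0 0;0 0 0 0 0 0 0;0 0 0 0 0 0 0'; python3 -m pendant '0 0 0 -0.5 0 0 0;0 0 0 -0.5 0 0 0;0 0 0 -0.4 0 0 0;0 0 0 0 0 0 0;0 0 0 0 0 0 0';  python3 -m pendant '0 0 0 -0.3 0 0 0;0 0 0 -0.3 0 0 0;0 0 0 0 0 0 0;0 0 0 0 0 0 0'
```

```text
t: 10.25
eef_pos: [546.6, 175.4, 225.9]
tool_rot: [0.0, 0.996, 0.086, -0.0]
force: [0.8, 0.3, -1.8]
width: 21.4
gripper_force: 40.2
t: 10.75
eef_pos: [546.6, 175.4, 212.1]
tool_rot: [0.0, 0.996, 0.086, -0.0]
force: [0.4, 0.2, -1.7]
width: 21.5
gripper_force: 40.2
t: 11.15
eef_pos: [546.7, 175.4, 206.2]
tool_rot: [0.0, 0.996, 0.086, -0.0]
force: [0.1, -0.2, -1.8]
width: 20.9
gripper_force: 40.2
```

```bash
python3 -m pendant '0 0 0 -0.2 0 0 0;0 0 0 -0.2 0 0 0;0 0 0 -0.1 0 0 0;0 0 0 0 0 0 0'; python3 -m pendant '0 0 0 -0.1 0 0 0;0 0 0 -0.1 0 0 0;0 0 0 -0.1 0 0 0;0 0 0 -0.1 0 0 0;0 0 0 0 0 0 0';  python3 -m pendant '0 0 0 -0.1 0 0 0;0 0 0 -0.1 0 0 0;0 0 0 -0.1 0 0 0;0 0 0 -0.1 0 0 0;0 0 0 0 0 0 0'
```

```text
t: 11.55
eef_pos: [546.6, 175.4, 201.0]
tool_rot: [0.0, 0.996, 0.086, -0.0]
force: [0.2, 0.4, -2.4]
width: 21.4
gripper_force: 40.2
t: 12.05
eef_pos: [546.8, 175.4, 197.5]
tool_rot: [-0.0, 0.996, 0.086, 0.0]
force: [-1.5, 0.1, 1.5]
width: 21.3
gripper_force: 40.8
t: 12.55
eef_pos: [546.7, 175.4, 193.0]
tool_rot: [-0.0, 0.996, 0.086, -0.0]
force: [-0.1, 0.7, 1.4]
width: 21.6
gripper_force: 40.7
```

The stop has landed and is sliding. I'm continuing gently.

```bash
python3 -m pendant '0 0 0 -0.1 0 0 0;0 0 0 -0.1 0 0 0;0 0 0 -0.1 0 0 0;0 0 0 -0.1 0 0 0;0 0 0 -0.1 0 0 0;0 0 0 -0.1 0 0 0;0 0 0 0 0 0 0'; python3 -m pendant '0 0 0 -0.05 0 0 0;0 0 0 -0.05 0 0 0;0 0 0 -0.05 0 0 0;0 0 0 0 0 0 0'
```

```text
t: 13.25
eef_pos: [546.6, 175.4, 187.0]
tool_rot: [-0.0, 0.996, 0.086, -0.0]
force: [-1.8, 0.5, 0.9]
width: 21.4
gripper_force: 40.6
t: 13.65
eef_pos: [546.6, 175.4, 185.7]
tool_rot: [0.0, 0.996, 0.086, -0.0]
force: [-1.9, 0.6, 1.2]
width: 21.5
gripper_force: 40.7
```

```bash
python3 -m pendant '0 0 0 -0.05 0 0 0;0 0 0 -0.05 0 0 0;0 0 0 -0.05 0 0 0;0 0 0 0 0 0 0'; python3 -m pendant '0 0 0 -0.05 0 0 0;0 0 0 -0.05 0 0 0;0 0 0 -0.05 0 0 0;0 0 0 0 0 0 0'
```

```text
t: 14.05
eef_pos: [546.7, 175.4, 184.1]
tool_rot: [0.0, 0.996, 0.086, -0.0]
force: [-2.0, 1.0, 1.6]
width: 21.1
gripper_force: 40.7
t: 14.45
eef_pos: [546.7, 175.4, 182.7]
tool_rot: [0.0, 0.996, 0.086, -0.0]
force: [-2.5, 0.9, 1.7]
width: 21.7
gripper_force: 40.7
```

```bash
ok(){ tee /dev/stderr 2>&1 | awk -F'[][,]' '/eef_pos|^force/{print $2,$3,$4 > "/dev/tty2"} /^force/{f=$4} END{exit !(f<5)}' 2>/dev/null; }
ok(){ awk -F'[][,]' '/eef_pos/{z=$4} /^force/{f=$4; print z,$2,$3,f} END{exit !(f<5)}'; }
python3 -m pendant '0 -0.03 0 -0.05 0 0 0;0 0 0 -0.05 0 0 0;0 0 0 0 0 0 0' | ok && python3 -m pendant '0 0 0 -0.05 0 0 0;0 0 0 -0.05 0 0 0;0 0 0 0 0 0 0' | ok && python3 -m pendant '0 0 0 -0.05 0 0 0;0 0 0 -0.05 0 0 0;0 0 0 0 0 0 0' | ok && python3 -m pendant '0 0 0 -0.05 0 0 0;0 0 0 -0.05 0 0 0;0 0 0 0 0 0 0' | ok && python3 -m pendant '0 0 0 -0.05 0 0 0;0 0 0 -0.05 0 0 0;0 0 0 0 0 0 0' | ok && python3 -m pendant '0 0 0 -0.05 0 0 0;0 0 0 -0.05 0 0 0;0 0 0 0 0 0 0' | ok
```

```text
181.8 -1.6  -0.3  1.3
 180.8 -1.3  0.4  2.0
 179.7 -0.9  -0.5  2.7
 178.7 -0.6  0.2  2.4
 177.7 -1.3  -0.3  1.8
 176.7 -1.2  0.6  1.8
```

```bash
ok(){ awk -F'[][,]' '/eef_pos/{z=$4} /^force/{f=$4; print z,$2,$3,f} END{exit !(f<5)}'; }
python3 -m pendant '0 0 0 -0.05 0 0 0;0 0 0 -0.05 0 0 0;0 0 0 0 0 0 0' | ok && python3 -m pendant '0 0 0 -0.05 0 0 0;0 0 0 -0.05 0 0 0;0 0 0 0 0 0 0' | ok && python3 -m pendant '0 0 0 -0.05 0 0 0;0 0 0 -0.05 0 0 0;0 0 0 0 0 0 0' | ok && python3 -m pendant '0 0 0 -0.05 0 0 0;0 0 0 -0.05 0 0 0;0 0 0 0 0 0 0' | ok && python3 -m pendant '0 0 0 -0.05 0 0 0;0 0 0 -0.05 0 0 0;0 0 0 0 0 0 0' | ok && python3 -m pendant '0 0 0 -0.05 0 0 0;0 0 0 -0.05 0 0 0;0 0 0 0 0 0 0' | ok && python3 -m pendant '0 0 0 -0.05 0 0 0;0 0 0 -0.05 0 0 0;0 0 0 0 0 0 0' | ok
```

```text
175.7 -0.3  -0.0  2.1
 174.7 -0.3  -0.5  1.7
 173.7 -1.2  -0.1  1.7
 172.7 -1.6  -0.3  1.8
 171.7 -1.0  0.4  1.4
 170.6 -1.7  -0.6  1.6
 169.6 -1.7  -0.1  2.7
```

```bash
ok(){ awk -F'[][,]' '/eef_pos/{z=$4} /^force/{f=$4; print z,$2,$3,f} END{exit !(f<5)}'; }
python3 -m pendant '0 0 0 -0.05 0 0 0;0 0 0 -0.05 0 0 0;0 0 0 0 0 0 0' | ok && python3 -m pendant '0 0 0 -0.05 0 0 0;0 0 0 -0.05 0 0 0;0 0 0 0 0 0 0' | ok && python3 -m pendant '0 0 0 -0.05 0 0 0;0 0 0 -0.05 0 0 0;0 0 0 0 0 0 0' | ok && python3 -m pendant '0 0 0 -0.05 0 0 0;0 0 0 -0.05 0 0 0;0 0 0 0 0 0 0' | ok && python3 -m pendant '0 0 0 -0.05 0 0 0;0 0 0 -0.05 0 0 0;0 0 0 0 0 0 0' | ok && python3 -m pendant '0 0 0 -0.05 0 0 0;0 0 0 -0.05 0 0 0;0 0 0 0 0 0 0' | ok
```

```text
168.6 -1.6  0.7  1.9
 167.6 -2.5  0.6  1.8
 166.7 -2.8  0.3  2.2
 165.7 -2.5  -0.6  3.1
 164.7 -1.4  -0.0  2.9
 164.3 -4.4  0.1  4.7
```

```bash
python3 -m pendant '0 0 0 0 0 0 0;0 0 0 0 0 0 0' ; python3 -m pendant '0 0 0 -0.05 0 0 0;0 0 0 0 0 0 0'
```

```text
t: 20.35
eef_pos: [546.5, 175.4, 164.3]
tool_rot: [0.0, 0.996, 0.086, 0.0]
force: [-4.7, -1.4, 5.2]
width: 21.4
gripper_force: 41.3
t: 20.55
eef_pos: [546.6, 175.4, 164.2]
tool_rot: [0.0, 0.996, 0.086, 0.0]
force: [-5.2, -0.3, 7.5]
width: 21.7
gripper_force: 41.6
```

Bottomed out. I'll press to about 10–12 N, ease the side load, and hold.

```bash
python3 -m pendant '0 -0.04 0 -0.05 0 0 0;0 0 0 0 0 0 0'; python3 -m pendant '0 -0.04 0 -0.04 0 0 0;0 0 0 0 0 0 0;0 0 0 0 0 0 0'
```

```text
t: 20.75
eef_pos: [546.5, 175.4, 164.1]
tool_rot: [0.0, 0.996, 0.086, 0.001]
force: [-5.1, -0.5, 9.4]
width: 21.0
gripper_force: 41.8
t: 21.05
eef_pos: [546.5, 175.4, 164.1]
tool_rot: [0.0, 0.996, 0.086, 0.001]
force: [-4.9, -0.9, 10.4]
width: 21.4
gripper_force: 41.9
```

```bash
python3 -m pendant '0 0 0 0 0 0 0;0 0 0 0 0 0 0;0 0 0 0 0 0 0;0 0 0 0 0 0 0;0 0 0 0 0 0 0;0 0 0 0 0 0 0;0 0 0 0 0 0 0;0 0 0 0 0 0 0;0 0 0 0 0 0 0;0 0 0 0 0 0 0;0 0 0 0 0 0 0;0 0 0 0 0 0 0';python3 -m pendant '0 0 0 0 0 0 0;0 0 0 0 0 0 0;0 0 0 0 0 0 0;0 0 0 0 0 0 0;0 0 0 0 0 0 0;0 0 0 0 0 0 0;0 0 0 0 0 0 0;0 0 0 0 0 0 0;0 0 0 0 0 0 0;0 0 0 0 0 0 0;0 0 0 0 0 0 0;0 0 0 0 0 0 0'; python3 -m pendant '0 0 0 0 0 0 0;0 0 0 0 0 0 0;0 0 0 0 0 0 0' 20
```

```text
t: 22.25
eef_pos: [546.5, 175.4, 164.2]
tool_rot: [-0.0, 0.996, 0.086, 0.001]
force: [-4.5, -1.5, 10.5]
width: 21.5
gripper_force: 41.9
t: 23.45
eef_pos: [546.5, 175.4, 164.1]
tool_rot: [0.0, 0.996, 0.086, 0.001]
force: [-4.1, -1.2, 10.9]
width: 21.5
gripper_force: 41.9
t: 23.75
eef_pos: [546.5, 175.4, 164.1]
tool_rot: [0.0, 0.996, 0.086, 0.001]
force: [-3.8, -1.0, 10.2]
width: 21.4
gripper_force: 41.9
```

```bash
python3 -m pendant '0.35 0 0 0 0 0 0;0.45 0 0 0 0 0 0;0.6 0 0 0 0 0 0;0.8 0 0 0 0 0 0;0.8 0 0 0 0 0 0;0.8 0 0 0 0 0 0'
python3 - <<'E'
from h import *
s=snap('scene','s7');w=snap('wrist','w7')
cv2.imwrite('pics/f.png',np.hstack([cv2.resize(s['img'][130:230,300:400,::-1],(400,500),interpolation=2),cv2.resize(w['img'][100:384,140:380,::-1],(400,500))]))
E
```

```text
t: 24.35
eef_pos: [545.6, 175.4, 162.2]
tool_rot: [0.0, 0.996, 0.086, -0.0]
force: [0.1, 0.5, -0.4]
width: 68.5
gripper_force: 0.0
```

View pics/f.png

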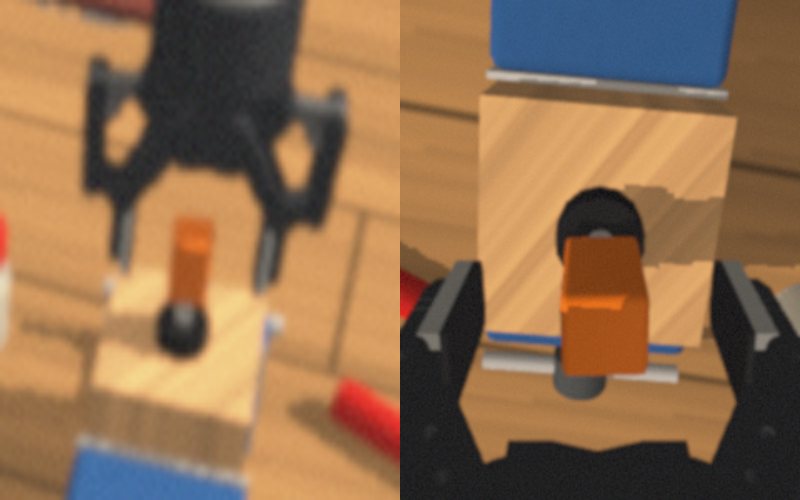

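The gauge stands with the stop at (182,328) flat on the face, and both fingers are clear of the handle at (605,300). I'm retreating straight up.

```bash
python3 -m pendant '0.8 0 0 1 0 0 0;0.8 0 0 2 0 0 0;0.8 0 0 3 0 0 0;0.8 0 0 4 0 0 0;0.8 0 0 4 0 0 0;0.8 0 0 2 0 0 0;0.8 0 0 0 0 0 0;0.8 0 0 0 0 0 0;0.8 0 0 0 0 0 0;0.8 0 0 0 0 0 0;0.8 0 0 0 0 0 0'
python3 - <<'E'
from h import *
s=snap('scene','s8')
cv2.imwrite('pics/f8.png',cv2.resize(s['img'][130:230,290:410,::-1],(720,600),interpolation=2))
E
```

```text
t: 25.55
eef_pos: [545.1, 175.3, 320.9]
tool_rot: [0.0, 0.996, 0.086, -0.001]
force: [-0.5, 0.1, -0.4]
width: 68.6
gripper_force: 0.0
```

View pics/f8.png

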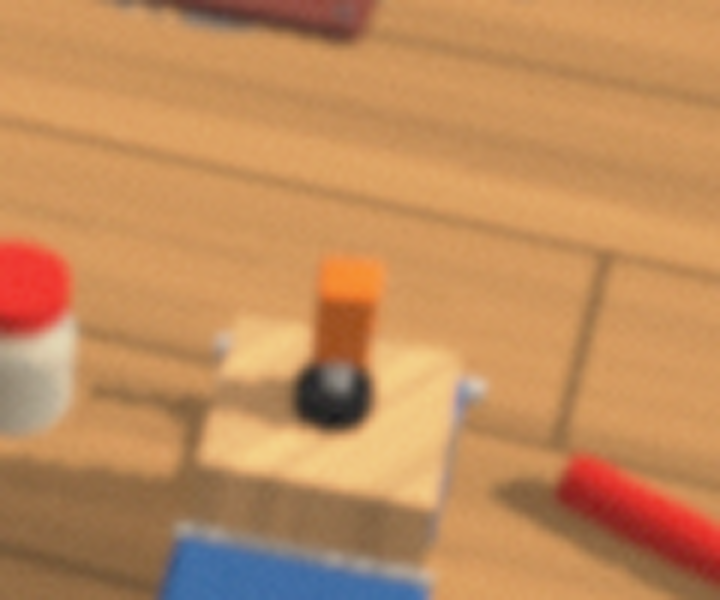

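The gauge stands upright with the stop on the face at (333,395), and the gripper is well clear.

```bash
python3 -c "
from plant import arm
print(arm.sign_off())"
```

```text
the job is handed in; nothing more can be done
None
```

The gauge stands in the bore, bottomed out with its stop on the post's face; I held it at about 10 N wrist force for over 2 s, let go, backed the arm clear, and handed the job in at about 25.6 s (no verdict was returned).

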